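# Build the test-sieve nest on its stand

## Task

Build the test-sieve nest on the round stand from the bottom up, one piece after another, for sifting a ground sample: the receiving pan first, then the fine sieve, then the coarse sieve, and last the cover. Every piece must sit upright and fully home in the one below it, and the two jars and the check weight standing among the parts must be left standing where they are.

Things in the scene. Friction and masses are not known exactly. Their poses are not given: they have to be found in the camera images.
- stand_seat (a point): The stand, fixed: a low round grey disc 96 mm across, 14 mm high, with a metal locating ring standing 6 mm proud in its middle (outside 55, inside 51 mm) and three small bolt heads near its edge. Point on the axis, level with the ring's top, 20 mm above the table; z up. The pan's spigot drops inside the ring and its shoulder rests on the ring's top, spigot foot 14.5 mm above the table.
- pan_mid (a point): Receiving pan: loose round metal cup, plain closed metal floor (no mesh), 58 mm across, 46 mm high, about 120 g. Point at its centre, 23 mm above its underside; z up. Below it has a spigot 45 mm across, 5.5 mm high, bevelled to 40 mm at the foot, then a flat shoulder where the 58 mm body begins; above, an open rim 6 mm high, 55 mm outside, 51 mm inside.
- fine_sieve_mid (a point): Fine sieve: loose metal cup, 58 mm across, 54 mm high, about 130 g, its floor a close grey mesh (2.6 mm pitch) 20 mm below the rim. Point at its centre, 27 mm above its underside; z up. Same spigot and rim as the pan. When home, a spigot is in the rim below (3 mm play all round) and the shoulder rests on that rim, so undersides are one piece's height less 5.5 mm apart.
- coarse_sieve_mid (a point): Coarse sieve: loose metal cup, 58 mm across, 68 mm high (the tallest piece), about 150 g, its floor a wide mesh of metal wires (8 mm pitch) with black between, 22 mm below the rim. Point at its centre, 34 mm above its underside; z up. Same spigot and rim as the pan.
- cover_knob (a point): Cover: loose flat metal disc, 58 mm across, 6 mm thick, with an upright round black knob (18 mm across, 36 mm tall) on top and the same 5.5 mm spigot as the pan below; 48 mm high overall, about 90 g. Point on the knob's axis, at a good grip height, 36 mm above the cover's underside (the disc's upper face is at 11.5 mm); z up.
- jar_a_mid (a point): Bystander: a screw-cap glass sample jar with a yellow cap, 50 mm in diameter, 77 mm high, standing on the table. Point at its centre, half-way up. To be left standing where it is.
- jar_b_mid (a point): Bystander: a screw-cap glass sample jar with a green cap, 50 mm in diameter, 77 mm high, standing on the table. Point at its centre, half-way up. To be left standing where it is.
- weight_mid (a point): Bystander: a knobbed metal check weight, 30 mm in diameter, 34 mm high, standing on the table. Point at its centre, half-way up. To be left where it is.

How it is judged:
On the way, in this order (a step that is already met when the one before it is completed fails the run):
1. the receiving pan sits home in the stand's ring (horizontal distance between pan_mid and stand_seat below 0.006 m and z of pan_mid in the frame of stand_seat between 0.014 and 0.02 m and angle between pan_mid's own z axis and vertical below 0.05 rad), for 0.2 s.
2. the fine sieve sits home on the pan (horizontal distance between fine_sieve_mid and pan_mid below 0.006 m and z of fine_sieve_mid in the frame of pan_mid between 0.041 and 0.047 m and angle between fine_sieve_mid's own z axis and vertical below 0.05 rad), for 0.2 s.
3. the coarse sieve sits home on the fine sieve (horizontal distance between coarse_sieve_mid and fine_sieve_mid below 0.006 m and z of coarse_sieve_mid in the frame of fine_sieve_mid between 0.052 and 0.058 m and angle between coarse_sieve_mid's own z axis and vertical below 0.05 rad), for 0.2 s.
4. the cover sits home on the coarse sieve (horizontal distance between cover_knob and coarse_sieve_mid below 0.006 m and z of cover_knob in the frame of coarse_sieve_mid between 0.061 and 0.067 m and angle between cover_knob's own z axis and vertical below 0.05 rad), for 0.2 s.
At the end, for the whole second after the job is handed in: Pan on stand, then fine sieve, coarse sieve, cover: each within 6 mm of the axis of the part below, seated to its shoulder (+2.5/-3.5 mm in height), upright within 0.05 rad, released, at rest; jars and check weight within 30 mm of their start and 0.2 rad of upright (all of step 1 and all of step 2 and all of step 3 and all of step 4 and distance of each of jar_a_mid, jar_b_mid, weight_mid from where it was at the start of the episode below 0.03 m and angle between each of jar_a_mid, jar_b_mid, weight_mid's own z axis and vertical below 0.2 rad); the robot touches nothing.
It fails at once if a jar or the check weight is knocked over or pushed more than 30 mm away (distance of any of jar_a_mid, jar_b_mid, weight_mid from where it was at the start of the episode above 0.03 m or angle between any of jar_a_mid, jar_b_mid, weight_mid's own z axis and vertical above 0.5 rad).
It also fails if it takes over 128 s, if anything falls off the work surface, if the arm or the gripper's body presses on something with over 40 N, if the wrist force passes 120 N, or if a joint passes its speed limit or range.

## Robot

A 7-joint arm with a two-finger parallel gripper is mounted at the origin on a cart in front of the work surface, level with it; the furniture and walls round the work are solid. World frame = base frame: x ahead of the robot, y to its left, z up, the work surface at z = 0. Lengths are in m, angles in rad, forces in N, time in s.
With the tool pointing down it reaches from about 0.425 to 0.925 m from the base axis. Payload 6.8 kg.
Tool frame: the origin (TCP) lies at the very end of the fingers, on their centre line; the grasp point (between the pads) lies 19 mm behind it (r.tcp_to_grasp is the distance from the TCP to the grasp point, in m); z points along the fingers, y is the line along which they close (so a half turn about z gives the same grasp; the last joint's range is limited). The gripper opens to 85 mm and grips with 20 to 120 N. Pads are 22 mm wide; open, the fingers measure 114 mm over their backs; the gripper's body (76 mm by 85 mm) begins 54 mm behind the grasp point. The pads swing forward as they close: fully open they stand 13 mm farther back than shut.
Start: joints at [1.221, 0.477, 0.022, 1.555, -0.011, 1.109, -0.083], TCP at [0.162, -0.655, 0.209] pointing down, gripper open.
Joint ranges: [-2.96, 2.96], [-0.34, 2.1], [-1.41, 1.46], [0.24, 2.44], [-1.37, 4.51], [0.17, 1.92], [-2.96, 2.96]. Speed limits (rad/s): [2.39, 2.39, 3.14, 3.14, 3.14, 3.14, 3.14].

## Interface

Orientations are given as a rotation vector (axis times angle).
In Python, from bench import r gives the robot as it stands.
- The arm moves only by the tool step_arm, never from a script. Its argument "moves" is a list of rows, each a list of 7 numbers: the shift along the tool's x, y, z in mm, then the turn, a rotation vector about the tool's x, y, z in rad, then the finger opening in mm, from 0 to 85.4. A call has 1 to 8 rows; each row is the pose to reach, as a shift and turn from the pose commanded when the call began, along the tool's axes at that moment; what a row does not reach only later rows make up. A row lasts 1/10 s, in which the tool goes at most 50 mm and 8.59 degrees, less where a joint would pass 70% of its speed; a pose out of reach is approached as far as the arm can. A call with a gripper value outside its range is refused whole. The fingers move at their own pace and stop on an object; "grip_force" is the grip in N (left out, the last holds). Time passes only in rows, so rows that repeat a pose let the fingers close. It gives the time, the measured TCP pose, the force, the opening and the grip force at its end, in the units of the state.
- r.get_obs(): the state, without advancing time (a new reading comes with each control period).
- r.grab_frame(name): name is "side" or "top"; returns a dict with "image" (400x640x3 uint8, red, green, blue), "depth" (400x640 float32, m along the optical axis (not along the pixel's ray), 0 where there is no reading), "mtx" (3x3 intrinsics, pixels), "rvec" (rotation vector, rad) and "tvec" (3), from world to camera coordinates, as OpenCV has them. Camera axes: x right, y down, z forward; pixel columns grow to the right and rows downward; lengths in m; the calibration is good to about 2 mm. A picture is of the moment at which its call begins.
- r.hand_in(): hands the job in; it is judged then, once.
The state is a dict: "clock": time; "joints": joint angles; "qvel": joint speeds; "tau": joint torques, N m; "tcp_pos": TCP position; "orientation": TCP orientation; "contact_force": force on the tool from outside, world axes, zero at the start; "moment": the same for the moment, N m; "grip_width": finger opening in m; "gripper_force": force on a finger pad.
Only numpy, scipy, OpenCV 4.12 (cv2) and the standard library are available. Lean on these libraries where they do the work, as an engineer would, in place of code of your own. Each camera call takes 0.05 s, during which the arm holds its last target. There are 200 camera calls.

## Working session

There is one attempt and no reset: what is moved stays moved. The work goes in short steps, Python scripts to look and compute and a tool call to move; the robot and the scene stay as the last step left them, time stands still between calls to the robot, and variables do not carry over. Pictures are saved under pics/ and viewed, at most 14 in all, crops included, and the job is handed in when it is done.

Besides the shell and the picture viewer there is one more tool, called by a JSON object that holds its "name" and its "arguments", one argument or row to a line. step_arm: Moves the arm, as the interface text tells. Its arguments: {"type":"object","properties":{"moves":{"type":"array","items":{"type":"array","items":{"type":"number"}}},"grip_force":{"type":"number"}},"required":["moves"]}

```bash
ls; mkdir -p pics; cat > h.py <<'E'
import numpy as np, cv2
from bench import r
def grab(n):
    f=r.grab_frame(n); R=cv2.Rodrigues(np.array(f["rvec"],float))[0]; t=np.array(f["tvec"],float).ravel()
    d=f["depth"]; K=np.array(f["mtx"]); v,u=np.mgrid[:400,:640]
    c=np.stack([(u-K[0,2])/K[0,0]*d,(v-K[1,2])/K[1,1]*d,d],-1)
    f["xyz"]=(c-t)@R; f["xyz"][d==0]=np.nan
    return f
def save(f,name): cv2.imwrite("pics/"+name,f["image"][:,:,::-1])
E
python3 - <<'E'
from h import *
for n in("top","side"):
    f=grab(n); save(f,n+"0.png"); np.save(n+"0.npy",f["xyz"])
    R=cv2.Rodrigues(np.array(f["rvec"],float))[0]; print(n,-R.T@np.ravel(f["tvec"]),R[2],f["mtx"])
o=r.get_obs();print(o)
E
```

```text
pics
top [0.36440001 0.0337868  1.22413498] [ 0.13429242  0.00101091 -0.99094123] [[497.2442227    0.         317.92682786]
 [  0.         497.2442227  201.23488475]
 [  0.           0.           1.        ]]
side [0.49125077 1.06653082 0.48285192] [ 0.03483757 -0.92777517 -0.37150986] [[409.43797366   0.         319.02874053]
 [  0.         409.43797366 196.51113068]
 [  0.           0.           1.        ]]
{'clock': 0.1, 'joints': array([ 1.22090666,  0.47775378,  0.02234283,  1.55633073, -0.0114735 ,
        1.1093252 , -0.08310107]), 'qvel': array([ 0.00050874, -0.00237465,  0.00056977, -0.00481508,  0.00081794,
        0.00046766, -0.00261762]), 'tau': array([ 5.01525152e-03, -5.97765577e+01,  1.61397178e+00, -2.81957567e+01,
        1.28552175e-02,  5.05752687e-03, -2.02732167e-05]), 'tcp_pos': array([ 0.16146452, -0.65481681,  0.20850785]), 'orientation': array([-3.11701647e+00, -3.78726631e-01,  5.48800702e-04]), 'contact_force': array([-0.0049211 ,  0.55151892, -0.76147737]), 'moment': array([0.01290134, 0.0233315 , 0.01452372]), 'gripper_force': 0.0, 'grip_width': 0.08523352112674332}
```

View pics/top0.png

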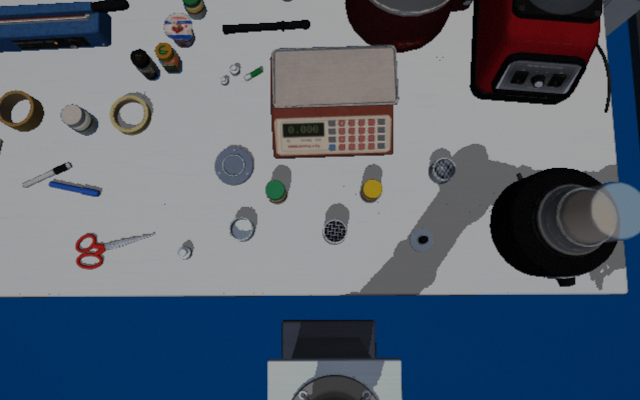

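View pics/side0.png

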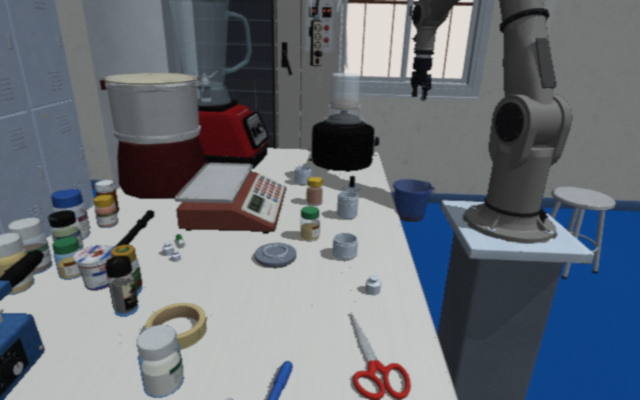

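```bash
python3 - <<'E'
import numpy as np, cv2
p=np.load("top0.npy"); z=np.nan_to_num(p[...,2]); 
m=((z>.008)&(z<.15)&(p[...,0]>.2)&(p[...,0]<1)).astype(np.uint8)
n,l,s,c=cv2.connectedComponentsWithStats(m)
for i in range(1,n):
    if s[i,4]<60: continue
    q=p[l==i]; zt=np.percentile(q[:,2],97); t=q[q[:,2]>zt-.005]
    lo,hi=np.percentile(t[:,:2],[1,99],axis=0)
    print(i,s[i],"ztop %.3f"%zt,"ctr",((lo+hi)/2).round(4),"size",(hi-lo).round(3))
E
```

```text
1 [   0    0  129   53 5180] ztop 0.134 ctr [0.9745 0.6297] size [0.032 0.29 ]
2 [  269     0   184   159 16533] ztop 0.132 ctr [ 0.9511 -0.1682] size [0.067 0.21 ]
4 [ 469    0  111  105 4518] ztop 0.148 ctr [ 0.8754 -0.4568] size [0.193 0.191]
5 [163  13  32  35 807] ztop 0.074 ctr [0.9568 0.3787] size [0.066 0.066]
6 [222  20  88  15 738] ztop 0.026 ctr [0.9824 0.1697] size [0.029 0.217]
8 [154  43  28  30 561] ztop 0.099 ctr [0.8823 0.4045] size [0.038 0.037]
9 [596  43  15  66 247] ztop 0.043 ctr [ 0.8539 -0.6836] size [0.082 0.013]
10 [130  49  30  32 551] ztop 0.108 ctr [0.8625 0.4589] size [0.036 0.038]
14 [229  65  10  11  80] ztop 0.029 ctr [0.8676 0.2489] size [0.013 0.013]
15 [244  68  18  13  98] ztop 0.018 ctr [0.8559 0.1997] size [0.028 0.043]
19 [  0  90  43  42 971] ztop 0.050 ctr [0.7572 0.7748] size [0.089 0.082]
20 [109  95  41  40 631] ztop 0.028 ctr [0.749  0.5076] size [0.093 0.094]
21 [ 60 104  37  32 777] ztop 0.089 ctr [0.7285 0.6199] size [0.047 0.048]
29 [ 214  147   39   38 1141] ztop 0.020 ctr [0.6173 0.245 ] size [0.086 0.085]
32 [428 158  28  26 545] ztop 0.055 ctr [ 0.6002 -0.2663] size [0.054 0.054]
33 [ 22 162  49  26 316] ztop 0.020 ctr [0.5988 0.7079] size [0.054 0.111]
34 [ 489  168  102  119 2687] ztop 0.149 ctr [ 0.464  -0.4628] size [0.231 0.16 ]
49 [359 179  23  25 412] ztop 0.080 ctr [ 0.5483 -0.0914] size [0.043 0.042]
52 [265 180  22  24 407] ztop 0.081 ctr [0.5469 0.1374] size [0.042 0.042]
56 [ 48 182  51  15 311] ztop 0.020 ctr [0.5612 0.6379] size [0.031 0.118]
63 [229 217  26  25 491] ztop 0.048 ctr [0.4604 0.2197] size [0.053 0.054]
64 [322 219  25  26 499] ztop 0.069 ctr [ 0.4511 -0.0026] size [0.053 0.052]
69 [409 229  24  23 415] ztop 0.049 ctr [ 0.4327 -0.2147] size [0.014 0.016]
87 [ 76 244  30  25 183] ztop 0.014 ctr [0.3972 0.5881] size [0.058 0.063]
92 [178 247  14  12 136] ztop 0.037 ctr [0.405  0.3588] size [0.014 0.014]
```

The top view shows:
- pan: plain floor, at (242,229)
- coarse sieve: (335,232)
- fine sieve: (443,170)
- cover with black knob: (422,239)
- stand: (234,165)
- green jar: (276,190)
- yellow jar: (372,189)
- weight: (185,252)

The side view agrees with this. A tall black mantle stands near the start pose. Next I'll refine the centres and check how tall that obstacle is.

```bash
python3 - <<'E'
import numpy as np, cv2
from scipy.optimize import least_squares
p=np.load("top0.npy")
for n,x,y,z0,z1,r0,R in [("pan",.460,.220,.040,.052,.02,.0265),("fine",.600,-.266,.047,.06,.02,.0265),("coarse",.451,-.003,.061,.075,.02,.0265),("cover",.433,-.215,.007,.017,.013,.029),("knob",.433,-.215,.04,.06,0,.009),("standring",.617,.245,.016,.026,.0,.0265),("standdisc",.617,.245,.01,.0165,.032,.048)]:
    d=np.hypot(p[...,0]-x,p[...,1]-y); q=p[(d<.06)&(p[...,2]>z0)&(p[...,2]<z1)&(d>=r0)]
    lo,hi=np.percentile(q[:,:2],[0.5,99.5],axis=0)
    f=least_squares(lambda a:np.hypot(q[:,0]-a[0],q[:,1]-a[1])-R,[x,y],loss='soft_l1',f_scale=.002).x if 'ring' in n or R==.0265 else [0,0]
    print(n,len(q),"bbox",((lo+hi)/2).round(4),(hi-lo).round(4),"mean",q[:,:2].mean(0).round(4),"fit",np.round(f,4),"z",np.median(q[:,2]).round(4))
for n in("top","side"):
    p=np.load(n+"0.npy"); q=p[(p[...,2]>.12)&(p[...,0]>.2)&(p[...,0]<.72)&(p[...,1]<-.2)&(p[...,1]>-.9)]
    for a in np.arange(.12,.7,.06):
        s=q[(q[:,2]>a)&(q[:,2]<a+.06)]
        if len(s)>10: print(n,a.round(2),len(s),np.percentile(s[:,:2],[2,98],axis=0).round(3).tolist())
p=np.load("top0.npy");q=p[(p[...,2]>.05)&(p[...,0]>.55)&(p[...,0]<.95)&(abs(p[...,1])<.25)]; print("scale",np.percentile(q,[1,99],axis=0).round(3))
E
```

```text
pan 87 bbox [0.4601 0.2194] [0.0551 0.0545] mean [0.4594 0.2184] fit [0.4598 0.22  ] z 0.0447
fine 104 bbox [ 0.6004 -0.2664] [0.0541 0.0547] mean [ 0.5985 -0.2647] fit [ 0.5999 -0.2662] z 0.0521
coarse 95 bbox [ 0.4514 -0.0023] [0.0563 0.0561] mean [ 0.4511 -0.0015] fit [ 0.4511 -0.0025] z 0.0669
cover 330 bbox [ 0.4321 -0.2144] [0.0545 0.0561] mean [ 0.4319 -0.214 ] fit [0 0] z 0.0113
knob 47 bbox [ 0.4327 -0.2144] [0.0145 0.0167] mean [ 0.4321 -0.2142] fit [0 0] z 0.048
standring 253 bbox [0.6183 0.2443] [0.0869 0.0885] mean [0.6187 0.2448] fit [0.6189 0.2442] z 0.0174
standdisc 526 bbox [0.6192 0.2455] [0.093 0.094] mean [0.6193 0.2457] fit [0 0] z 0.0136
top 0.12 5155 [[0.351, -0.582], [0.574, -0.383]]
top 0.18 1888 [[0.394, -0.524], [0.535, -0.429]]
top 0.24 902 [[0.411, -0.495], [0.511, -0.446]]
top 0.3 3210 [[0.415, -0.533], [0.512, -0.448]]
side 0.12 1096 [[0.353, -0.507], [0.572, -0.378]]
side 0.18 601 [[0.399, -0.492], [0.527, -0.427]]
side 0.24 491 [[0.412, -0.489], [0.515, -0.44]]
side 0.3 480 [[0.413, -0.895], [0.605, -0.442]]
side 0.36 143 [[0.571, -0.899], [0.615, -0.849]]
side 0.42 146 [[0.202, -0.899], [0.615, -0.661]]
side 0.48 186 [[0.201, -0.898], [0.616, -0.627]]
side 0.54 117 [[0.2, -0.899], [0.602, -0.622]]
scale [[ 0.559 -0.237  0.051]
 [ 0.945  0.146  0.231]]
```

{"name": "step_arm", "arguments": {
  "moves": [
    [20, -44, -5, 0, 0, -0.14, 85],
    [40, -88, -10, 0, 0, -0.28, 85],
    [60, -132, -15, 0, 0, -0.42, 85],
    [78, -176, -20, 0, 0, -0.56, 85],
    [95, -218, -20, 0, 0, -0.7, 85],
    [139, -245, -20, 0, 0, -0.84, 85],
    [183, -272, -20, 0, 0, -0.98, 85],
    [228, -299, -20, 0, 0, -1.12, 85]
  ]
}}

```text
clock: 0.9
tcp_pos: [0.3079, -0.3129, 0.2295]
orientation: [2.436, 1.983, -0.001]
contact_force: [0.4, 0.0, 0.3]
grip_width: 0.0851
gripper_force: 0.0
```

{"name": "step_arm", "arguments": {
  "moves": [
    [34, 16, 0, 0, 0, -0.07, 85],
    [68, 32, 0, 0, 0, -0.14, 85],
    [102, 47, 0, 0, 0, -0.209, 85],
    [136, 62, 0, 0, 0, -0.209, 85],
    [184, 64, 0, 0, 0, -0.209, 85],
    [232, 64, 0, 0, 0, -0.209, 85],
    [280, 64, 0, 0, 0, -0.209, 85],
    [328, 64, 0, 0, 0, -0.209, 85]
  ]
}}

```text
clock: 1.7
tcp_pos: [0.4378, -0.0052, 0.2294]
orientation: [2.222, 2.221, -0.0]
contact_force: [1.0, -0.1, -1.0]
grip_width: 0.0849
gripper_force: 0.0
```

{"name": "step_arm", "arguments": {
  "moves": [
    [48, 4, 0, 0, 0, 0, 85],
    [96, 8, 0, 0, 0, 0, 85],
    [144, 12, 0, 0, 0, 0, 85],
    [190, 16, 20, 0, 0, 0, 85],
    [222, 18, 50, 0, 0, 0, 85],
    [222, 18, 90, 0, 0, 0, 85],
    [222, 18, 130, 0, 0, 0, 85],
    [222, 18, 130, 0, 0, 0, 85]
  ]
}}

```text
clock: 2.5
tcp_pos: [0.4523, 0.213, 0.0948]
orientation: [-2.218, -2.22, 0.015]
contact_force: [-0.7, -1.0, -0.2]
grip_width: 0.0847
gripper_force: 0.0
```

```bash
python3 - <<'E'
from h import *
print(r.get_obs()["tcp_pos"],r.get_obs()["orientation"])
f=grab("top"); g=grab("side"); a=f["image"][150:300,170:370]; b=g["image"][150:300,270:470]
cv2.imwrite("pics/g1.png",cv2.resize(np.vstack([a,b])[:,:,::-1],None,fx=2,fy=2,interpolation=cv2.INTER_CUBIC)) if 0 else cv2.imwrite("pics/g1.png",cv2.resize(np.hstack([a,b])[:,:,::-1],None,fx=2,fy=2,interpolation=cv2.INTER_CUBIC))
E
```

```text
[0.45228134 0.21299318 0.09484233] [-2.21762332 -2.22001062  0.01456177]
```

View pics/g1.png

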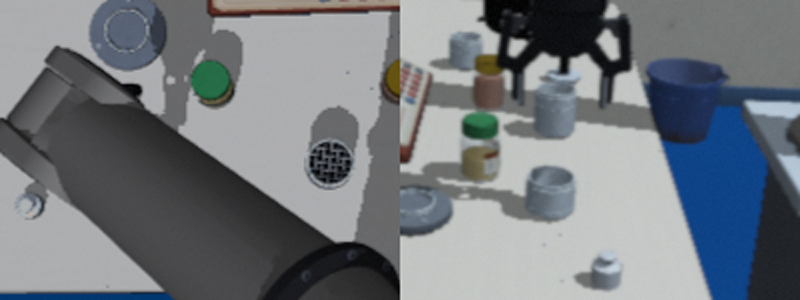

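The overhead view is blocked by the forearm, with the wrist near the pan. In the side view the fingers straddle something at about (285,75)/2 in the crop. I'll check that against a projection of the TCP.

```bash
cat >> h.py <<'E'
def proj(f,pts):
    return cv2.projectPoints(np.array(pts,float),np.array(f["rvec"],float),np.array(f["tvec"],float),np.array(f["mtx"],float),None)[0][:,0]
def ob():
    o=r.get_obs(); print(o["clock"].__round__(2) if 1 else 0,"tcp",o["tcp_pos"].round(4),"rot",o["orientation"].round(4),"j",o["joints"].round(3),"qv",abs(o["qvel"]).max().round(4),"F",o["contact_force"].round(1),"g",round(o["grip_width"],4),round(o["gripper_force"],1))
E
python3 - <<'E'
from h import *
ob(); f=grab("side"); ob(); print(proj(f,[r.get_obs()["tcp_pos"],[.46,.2195,.046],[.451,-.0025,.068]])-[270,150])
E
```

```text
2.6 tcp [0.4557 0.2151 0.0996] rot [-2.2205e+00 -2.2211e+00  2.0000e-03] j [ 0.047  0.443 -0.749  2.02   0.405  0.831 -0.934] qv 0.0408 F [0.8 0.5 1.5] g 0.0849 0.0
2.65 tcp [0.4568 0.2155 0.1008] rot [2.2215e+00 2.2209e+00 2.2000e-03] j [ 0.047  0.441 -0.75   2.018  0.405  0.831 -0.934] qv 0.0248 F [ 0.2 -0.1  0.9] g 0.085 0.0
[[77.79195045 64.52862159]
 [75.23727622 86.78756723]
 [77.86100584 43.26572345]]
```

```bash
python3 - <<'E'
from h import *
f=grab("side"); ob(); p=f["xyz"]; im=f["image"]
q=p[(p[...,2]>.06)&(p[...,2]<.16)&(p[...,1]>.15)&(p[...,1]<.28)&(p[...,0]>.38)&(p[...,0]<.54)]
for a in np.arange(.08,.16,.01):
    s=q[(q[:,2]>a)&(q[:,2]<a+.01)]
    if len(s)>3:
        for h in (s[s[:,0]<.457],s[s[:,0]>.457]): print(a.round(2),len(h),h.min(0).round(3) if len(h) else '',h.max(0).round(3) if len(h) else '')
E
```

```text
2.7 tcp [0.4573 0.2157 0.1014] rot [2.2213 2.2201 0.0045] j [ 0.048  0.44  -0.75   2.018  0.405  0.831 -0.934] qv 0.0137 F [ 0.2  0.2 -0.5] g 0.0849 0.0
0.13 5 [0.406 0.224 0.138] [0.412 0.228 0.139]
0.13 6 [0.498 0.223 0.135] [0.503 0.227 0.139]
0.14 28 [0.399 0.215 0.141] [0.412 0.229 0.15 ]
0.14 23 [0.498 0.221 0.141] [0.51  0.23  0.149]
0.15 30 [0.4   0.206 0.15 ] [0.412 0.229 0.16 ]
0.15 25 [0.497 0.209 0.151] [0.51  0.23  0.159]
```

{"name": "step_arm", "arguments": {
  "moves": [
    [2, 1, 30, 0, 0, 0, 85],
    [3, 2, 60, 0, 0, 0, 85],
    [3, 2, 86, 0, 0, 0, 85],
    [3, 2, 86, 0, 0, 0, 85],
    [3, 2, 86, 0, 0, 0, 85],
    [3, 2, 86, 0, 0, 0, 85]
  ]
}}

```text
clock: 3.3
tcp_pos: [0.4597, 0.2189, 0.0156]
orientation: [2.221, 2.22, 0.005]
contact_force: [-0.2, -0.5, 0.3]
grip_width: 0.0849
gripper_force: 0.0
```

```bash
python3 - <<'E'
from h import *
f=grab("side"); ob(); p=f["xyz"]
for a in np.arange(0.004,.08,.008):
    s=p[(p[...,2]>a)&(p[...,2]<a+.008)&(p[...,1]>.15)&(p[...,1]<.28)&(p[...,0]>.38)&(p[...,0]<.54)]
    x=s[:,0]; print(a.round(3),len(s),"L",np.sum(x<.428),"R",np.sum(x>.492),"mid",s[(x>.43)&(x<.49)][:,1].max().round(4) if len(s) else '', "ends",np.percentile(x,[1,99]).round(3) if len(s) else '')
cv2.imwrite("pics/g2.png",cv2.resize(f["image"][140:260,280:440,::-1],None,fx=4,fy=4,interpolation=cv2.INTER_CUBIC))
E
```

```text
3.35 tcp [0.4595 0.2187 0.0154] rot [2.2211 2.2198 0.0051] j [-0.048  0.574 -0.649  2.062  0.552  0.677 -1.062] qv 0.0065 F [0.4 0.3 0.3] g 0.0851 0.0
0.004 73 L 0 R 13 mid 0.2533 ends [0.433 0.54 ]
0.012 101 L 0 R 20 mid 0.2533 ends [0.432 0.538]
0.02 134 L 0 R 20 mid 0.2528 ends [0.432 0.538]
0.028 143 L 0 R 14 mid 0.2526 ends [0.433 0.537]
0.036 176 L 0 R 20 mid 0.2512 ends [0.433 0.538]
0.044 68 L 1 R 18 mid 0.2497 ends [0.427 0.538]Traceback (most recent call last):
  File "<stdin>", line 5, in <module>
    return umr_maximum(a, axis, None, out, keepdims, initial, where)
ValueError: zero-size array to reduction operation maximum which has no identity
```

```bash
python3 - <<'E'
from h import *
f=grab("side")
cv2.imwrite("pics/g2.png",cv2.resize(f["image"][140:260,280:440,::-1],None,fx=4,fy=4,interpolation=cv2.INTER_CUBIC))
print((proj(f,[r.get_obs()["tcp_pos"],[.46,.249,.046],[.46,.249,.0]])-[280,140])*4)
E
```

```text
[[259.58407195 433.44536487]
 [261.59385592 411.38975071]
 [257.73811244 482.64852243]]
```

View pics/g2.png

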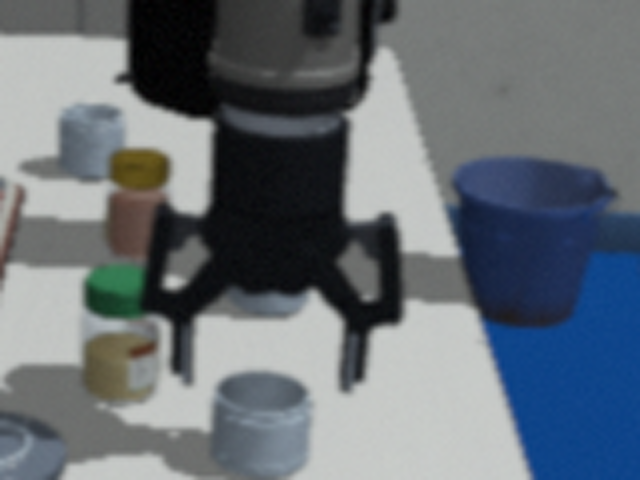

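```bash
python3 - <<'E'
from h import *
f=grab("side"); ob(); p=f["xyz"]; im=f["image"].astype(int)
# column profile through both fingers and centre
for c in (325,326,366,367,368,345):
    print(c,[(v,*p[v,c].round(3),im[v,c].sum()//3) for v in range(206,240,3)])
E
```

```text
3.45 tcp [0.4591 0.2184 0.0148] rot [2.2212 2.2202 0.0036] j [-0.048  0.575 -0.648  2.062  0.553  0.677 -1.062] qv 0.0088 F [ 0.1 -0.9 -0.1] g 0.0851 0.0
325 [(206, np.float64(0.515), np.float64(-0.066), np.float64(-0.0), np.int64(110)), (209, np.float64(0.514), np.float64(-0.041), np.float64(0.0), np.int64(137)), (212, np.float64(0.509), np.float64(0.206), np.float64(0.101), np.int64(57)), (215, np.float64(0.508), np.float64(0.227), np.float64(0.103), np.int64(14)), (218, np.float64(0.508), np.float64(0.233), np.float64(0.098), np.int64(15)), (221, np.float64(0.508), np.float64(0.232), np.float64(0.09), np.int64(28)), (224, np.float64(0.508), np.float64(0.227), np.float64(0.08), np.int64(45)), (227, np.float64(0.507), np.float64(0.226), np.float64(0.072), np.int64(52)), (230, np.float64(0.507), np.float64(0.227), np.float64(0.065), np.int64(52)), (233, np.float64(0.507), np.float64(0.226), np.float64(0.057), np.int64(91)), (236, np.float64(0.508), np.float64(0.13), np.float64(-0.001), np.int64(167)), (239, np.float64(0.508), np.float64(0.144), np.float64(-0.002), np.int64(196))]
326
[... 4017 characters left out ...]
, np.float64(0.457), np.float64(0.026), np.float64(0.014), np.int64(101)), (218, np.float64(0.456), np.float64(0.017), np.float64(0.0), np.int64(96)), (221, np.float64(0.456), np.float64(0.033), np.float64(-0.001), np.int64(198)), (224, np.float64(0.456), np.float64(0.056), np.float64(0.0), np.int64(196)), (227, np.float64(0.457), np.float64(0.073), np.float64(-0.0), np.int64(198)), (230, np.float64(0.457), np.float64(0.087), np.float64(-0.002), np.int64(197)), (233, np.float64(0.46), np.float64(0.198), np.float64(0.045), np.int64(123)), (236, np.float64(0.46), np.float64(0.196), np.float64(0.036), np.int64(108)), (239, np.float64(0.459), np.float64(0.198), np.float64(0.029), np.int64(105))]
```

Side view: the fingers straddle the pan evenly in x, and the tips are at about (325,236) and (347,237). Depth puts them at z≈0.054, well above the TCP reading of 0.015. I'll lower in two small steps and check the force.

{"name": "step_arm", "arguments": {
  "moves": [
    [1, 1, 7, 0, 0, 0, 85],
    [1, 1, 14, 0, 0, 0, 85],
    [1, 1, 14, 0, 0, 0, 85],
    [1, 1, 14, 0, 0, 0, 85]
  ]
}}

```text
clock: 3.85
tcp_pos: [0.4586, 0.2189, -0.0011]
orientation: [-2.221, -2.221, 0.002]
contact_force: [0.4, 0.3, -0.1]
grip_width: 0.0852
gripper_force: 0.0
```

```bash
cat >> h.py <<'E'
def tips(f,c,w=.075,z0=.0):
    "lowest gripper (dark) points either side of c=(x,y) in side view"
    p=f["xyz"]; dark=f["image"].sum(2)<330
    for s in(-1,1):
        m=dark&(s*(p[...,0]-c[0])>.0)&(abs(p[...,0]-c[0])<w)&(abs(p[...,1]-c[1])<.02)&(p[...,2]>z0)
        q=p[m]; q=q[np.argsort(q[:,2])]; print("tip",s,q[:4].round(3).tolist())
E
python3 - <<'E'
from h import *
f=grab("side"); ob(); tips(f,(.46,.22))
cv2.imwrite("pics/g3.png",cv2.resize(f["image"][160:260,280:420,::-1],None,fx=4,fy=4,interpolation=cv2.INTER_CUBIC))
E
```

```text
3.9 tcp [ 0.4588  0.2191 -0.0009] rot [-2.2210e+00 -2.2215e+00  9.0000e-04] j [-0.067  0.601 -0.627  2.066  0.578  0.653 -1.083] qv 0.0062 F [-0.1  0.5 -0.4] g 0.085 0.0
tip -1 [[0.447, 0.2, 0.025], [0.445, 0.201, 0.026], [0.443, 0.204, 0.028], [0.445, 0.201, 0.028]]
tip 1 [[0.528, 0.201, 0.0], [0.494, 0.222, 0.0], [0.515, 0.214, 0.0], [0.506, 0.213, 0.0]]
```

View pics/g3.png

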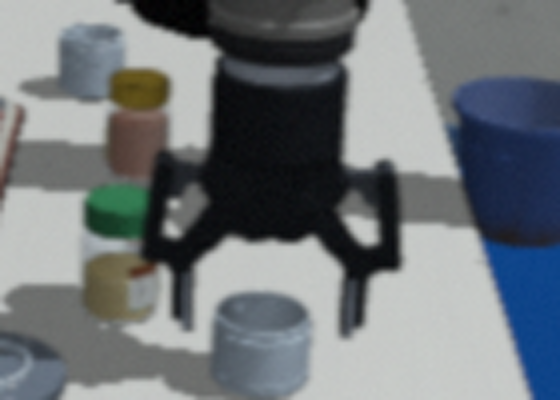

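Side view: the tips are at about (326,242) and (367,243), roughly 38 mm high, and the pan sits a few mm left of the centre between the fingers. There's no contact, so the TCP z reading sits below the real tips. I'll lower another 18 mm and then close.

{"name": "step_arm", "arguments": {
  "moves": [
    [2, 2, 9, 0, 0, 0, 85],
    [2, 2, 18, 0, 0, 0, 85],
    [2, 2, 18, 0, 0, 0, 85],
    [2, 2, 18, 0, 0, 0, 85]
  ]
}}

```text
clock: 4.3
tcp_pos: [0.4606, 0.221, -0.0191]
orientation: [-2.221, -2.221, 0.002]
contact_force: [-0.0, -0.6, 0.8]
grip_width: 0.0849
gripper_force: 0.0
```

{"name": "step_arm", "arguments": {
  "moves": [
    [0, 0, 0, 0, 0, 0, 50],
    [0, 0, 0, 0, 0, 0, 50],
    [0, 0, 0, 0, 0, 0, 50],
    [0, 0, 0, 0, 0, 0, 50],
    [0, 0, 0, 0, 0, 0, 50],
    [0, 0, 0, 0, 0, 0, 50]
  ],
  "grip_force": 40
}}

```text
clock: 4.9
tcp_pos: [0.4612, 0.2212, -0.018]
orientation: [2.221, 2.221, 0.001]
contact_force: [-2.1, -1.6, 5.6]
grip_width: 0.0578
gripper_force: 42.3
```

```bash
python3 - <<'E'
from h import *
f=grab("side"); ob()
cv2.imwrite("pics/g4.png",cv2.resize(f["image"][160:260,280:420,::-1],None,fx=4,fy=4,interpolation=cv2.INTER_CUBIC))
E
```

```text
4.95 tcp [ 0.4613  0.2212 -0.018 ] rot [2.2210e+00 2.2211e+00 1.0000e-03] j [-0.09   0.631 -0.602  2.065  0.608  0.624 -1.11 ] qv 0.0018 F [-1.7 -0.   6. ] g 0.0576 42.3
```

View pics/g4.png

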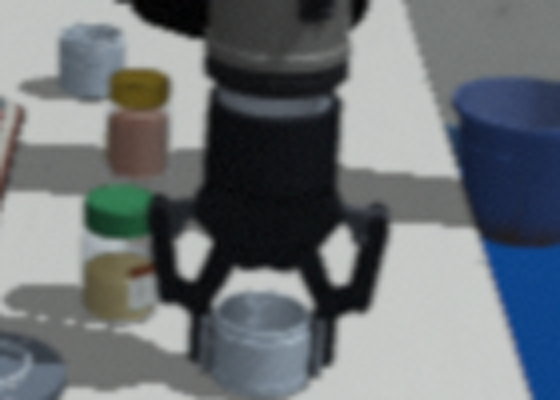

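Side view: the pan is gripped on its body between both pads, upright, at 57.6 mm. Now I'll compare stand and pan positions in both cameras.

```bash
cat >> h.py <<'E'
def ring(p,x,y,z,R=.0265,tol=.004,rad=.034):
    "centre of a rim of mean radius R at height z"
    from scipy.optimize import least_squares
    q=None
    for k in range(4):
        d=np.hypot(p[...,0]-x,p[...,1]-y); q=p[(abs(p[...,2]-z)<tol)&(d<rad)&(d>R-.006)]
        if len(q)<8: return None
        s=least_squares(lambda a:np.hypot(q[:,0]-a[0],q[:,1]-a[1])-R,[x,y],loss='soft_l1',f_scale=.0015).x; x,y=s
    return s.round(4),len(q)
E
python3 - <<'E'
from h import *
t=np.load("top0.npy"); s=np.load("side0.npy"); f=grab("side")["xyz"]
for n,x,y,z in[("pan",.46,.2195,.046),("fine",.6,-.266,.054),("coarse",.451,-.0025,.068),("stand",.6185,.2447,.020)]:
    print(n,"top",ring(t,x,y,z),"side",ring(s,x,y,z))
print("pan now",ring(f,.46,.2195,.046))
# stand disc, by silhouette in z
for p in(t,s):
    d=np.hypot(p[...,0]-.6185,p[...,1]-.245); q=p[(d<.055)&(abs(p[...,2]-.014)<.004)]; print("disc",(np.percentile(q,[.5,99.5],axis=0)).mean(0).round(4),np.ptp(np.percentile(q,[.5,99.5],axis=0),axis=0).round(3))
    print("cover",[(np.percentile(q,[.5,99.5],axis=0)).mean(0).round(4) for q in[p[(np.hypot(p[...,0]-.4325,p[...,1]+.2145)<.04)&(abs(p[...,2]-.0115)<.003)]]])
E
```

```text
pan top (array([0.4597, 0.2202]), 68) side (array([0.4592, 0.2229]), 86)
fine top (array([ 0.5999, -0.2663]), 77) side (array([ 0.5985, -0.2645]), 35)
coarse top (array([ 0.4511, -0.0028]), 67) side (array([ 0.4503, -0.0006]), 58)
stand top (array([0.6185, 0.2448]), 120) side (array([0.6181, 0.2478]), 82)
pan now (array([0.4588, 0.223 ]), 101)
disc [0.6185 0.2447 0.014 ] [0.091 0.092 0.008]
cover [array([ 0.4325, -0.2143,  0.0115])]
disc [0.6179 0.2489 0.014 ] [0.092 0.091 0.008]
cover [array([ 0.4305, -0.2088,  0.0118])]
```

{"name": "step_arm", "arguments": {
  "moves": [
    [0, 0, -30, 0, 0, 0, 50],
    [0, 0, -60, 0, 0, 0, 50],
    [8, 45, -65, 0, 0, 0, 50],
    [15, 90, -65, 0, 0, 0, 50],
    [22, 130, -65, 0, 0, 0, 50],
    [25, 159, -60, 0, 0, 0, 50],
    [25, 159, -45, 0, 0, 0, 50],
    [25, 159, -45, 0, 0, 0, 50]
  ]
}}

```text
clock: 5.8
tcp_pos: [0.6183, 0.2448, 0.0236]
orientation: [-2.221, -2.219, 0.007]
contact_force: [-0.7, -0.1, -2.5]
grip_width: 0.0578
gripper_force: 43.8
```

{"name": "step_arm", "arguments": {
  "moves": [
    [0, 0, 0, 0, 0, 0, 50],
    [0, 0, 0, 0, 0, 0, 50],
    [0, 0, 0, 0, 0, 0, 50]
  ]
}}

```text
clock: 6.1
tcp_pos: [0.6196, 0.2463, 0.0271]
orientation: [2.22, 2.222, 0.001]
contact_force: [-0.6, 0.2, -1.7]
grip_width: 0.0576
gripper_force: 43.8
```

```bash
python3 - <<'E'
from h import *
ob(); f=grab("side")["xyz"]; z=r.get_obs()["tcp_pos"][2]+.018+.046; print(z,ring(f,.618,.247,z),ring(grab("top")["xyz"],.618,.2447,z))
E
```

```text
6.1 tcp [0.6196 0.2463 0.0271] rot [2.2204e+00 2.2221e+00 7.0000e-04] j [-0.043  0.751 -0.627  1.671  0.538  0.898 -0.885] qv 0.0067 F [-0.6  0.2 -1.7] g 0.0576 43.8
0.09117066508745197 (array([0.6174, 0.2478]), 111) None
```

{"name": "step_arm", "arguments": {
  "moves": [
    [0, 1, 8, 0, 0, 0, 50],
    [0, 1, 16, 0, 0, 0, 50],
    [0, 1, 22, 0, 0, 0, 50],
    [0, 1, 26, 0, 0, 0, 50],
    [0, 1, 29, 0, 0, 0, 50],
    [0, 1, 31, 0, 0, 0, 50],
    [0, 1, 31, 0, 0, 0, 50],
    [0, 1, 31, 0, 0, 0, 50]
  ]
}}

```text
clock: 7.0
tcp_pos: [0.6208, 0.2459, -0.0035]
orientation: [2.221, 2.221, -0.001]
contact_force: [-4.0, -1.8, 7.2]
grip_width: 0.0575
gripper_force: 44.5
```

{"name": "step_arm", "arguments": {
  "moves": [
    [0, 0, 0, 0, 0, 0, 85],
    [0, 0, 0, 0, 0, 0, 85],
    [0, 0, 0, 0, 0, 0, 85],
    [0, 0, -10, 0, 0, 0, 85],
    [0, 0, -40, 0, 0, 0, 85],
    [0, 0, -80, 0, 0, 0, 85],
    [0, 0, -120, 0, 0, 0, 85],
    [0, 0, -120, 0, 0, 0, 85]
  ]
}}

```text
clock: 7.8
tcp_pos: [0.6244, 0.2488, 0.1226]
orientation: [2.219, 2.219, 0.016]
contact_force: [0.8, 1.4, 1.4]
grip_width: 0.0851
gripper_force: 0.0
```

```bash
python3 - <<'E'
from h import *
ob(); p=grab("side")["xyz"]; print(ring(p,.618,.247,.0605)); q=p[np.hypot(p[...,0]-.618,p[...,1]-.2475)<.03]; q=q[q[:,2]<.09]; print(np.percentile(q[:,2],[90,97,99]))
E
```

```text
7.8 tcp [0.6244 0.2488 0.1226] rot [2.2191 2.219  0.0163] j [-0.006  0.646 -0.685  1.613  0.46   1.037 -0.825] qv 0.0624 F [0.8 1.4 1.4] g 0.0851 0.0
(array([0.6184, 0.2477]), 88)
[0.0574124  0.05963115 0.06041905]
```

{"name": "step_arm", "arguments": {
  "moves": [
    [-30, 0, -25, 0, 0, 0, 85],
    [-78, -2, -40, 0, 0, 0, 85],
    [-126, -4, -45, 0, 0, 0, 85],
    [-174, -6, -45, 0, 0, 0, 85],
    [-222, -8, -45, 0, 0, 0, 85],
    [-270, -10, -45, 0, 0, 0, 85],
    [-318, -12, -45, 0, 0, 0, 85],
    [-366, -15, -45, 0, 0, 0, 85]
  ]
}}

```text
clock: 8.65
tcp_pos: [0.605, -0.122, 0.1595]
orientation: [-2.221, -2.221, 0.001]
contact_force: [0.3, 0.4, -0.1]
grip_width: 0.0848
gripper_force: 0.0
```

{"name": "step_arm", "arguments": {
  "moves": [
    [-48, -2, 0, 0, 0, 0, 85],
    [-96, -3, 0, 0, 0, 0, 85],
    [-130, -4, 20, 0, 0, 0, 85],
    [-145, -4, 50, 0, 0, 0, 85],
    [-145, -4, 75, 0, 0, 0, 85],
    [-145, -4, 75, 0, 0, 0, 85],
    [-145, -4, 75, 0, 0, 0, 85],
    [-145, -4, 75, 0, 0, 0, 85]
  ]
}}

```text
clock: 9.45
tcp_pos: [0.6032, -0.2641, 0.0869]
orientation: [2.219, 2.222, 0.002]
contact_force: [0.7, 0.3, 0.6]
grip_width: 0.085
gripper_force: 0.0
```

```bash
python3 - <<'E'
from h import *
ob(); f=grab("top"); g=grab("side"); print(ring(g["xyz"],.5985,-.2645,.054)); 
a=f["image"][110:250,340:520]; b=g["image"][110:250,230:410]
cv2.imwrite("pics/f1.png",cv2.resize(np.hstack([a,b])[:,:,::-1],None,fx=2.2,fy=2.2,interpolation=cv2.INTER_CUBIC))
E
```

```text
9.45 tcp [ 0.6032 -0.2641  0.0869] rot [2.2188e+00 2.2218e+00 2.0000e-03] j [ 0.745  0.655 -0.614  1.667  0.442  0.96  -0.027] qv 0.0098 F [0.7 0.3 0.6] g 0.085 0.0
(array([ 0.5981, -0.2639]), 35)
```

View pics/f1.png

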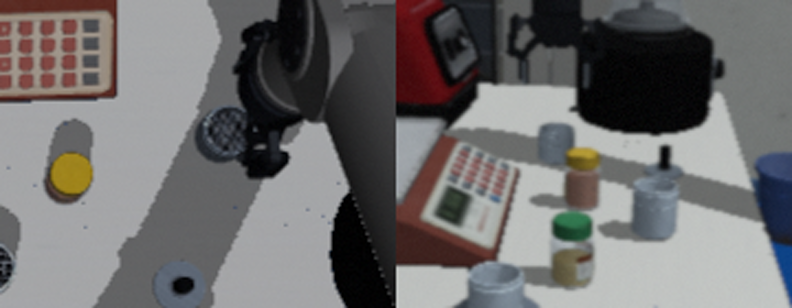

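Top view: the gripper is over the fine sieve at (443,170), displaced by parallax as expected. Side view: the fine sieve is at (300,175) and the way down is clear. I'll descend and grip.

{"name": "step_arm", "arguments": {
  "moves": [
    [-1, -1, 30, 0, 0, 0, 85],
    [-1, -1, 55, 0, 0, 0, 85],
    [-1, -1, 75, 0, 0, 0, 85],
    [-1, -1, 90, 0, 0, 0, 85],
    [-1, -1, 97, 0, 0, 0, 85],
    [-1, -1, 97, 0, 0, 0, 85],
    [-1, -1, 97, 0, 0, 0, 85],
    [-1, -1, 97, 0, 0, 0, 85]
  ]
}}

```text
clock: 10.35
tcp_pos: [0.6019, -0.2662, -0.0104]
orientation: [2.22, 2.22, 0.001]
contact_force: [0.1, 0.8, 0.2]
grip_width: 0.0851
gripper_force: 0.0
```

{"name": "step_arm", "arguments": {
  "moves": [
    [0, 0, 0, 0, 0, 0, 50],
    [0, 0, 0, 0, 0, 0, 50],
    [0, 0, 0, 0, 0, 0, 50],
    [0, 0, 0, 0, 0, 0, 50],
    [0, 0, 0, 0, 0, 0, 50],
    [0, 0, 0, 0, 0, 0, 50]
  ]
}}

```text
clock: 10.95
tcp_pos: [0.6015, -0.2662, -0.0106]
orientation: [2.221, 2.221, 0.0]
contact_force: [-1.1, -0.5, 5.3]
grip_width: 0.0573
gripper_force: 42.2
```

```bash
python3 - <<'E'
from h import *
ob(); g=grab("side"); f=grab("top"); print(ring(g["xyz"],.5985,-.2645,.054),ring(f["xyz"],.6,-.266,.054)); tips(g,(.6,-.262),z0=.004)
p=g["xyz"];q=p[(g["image"].sum(2)<200)&(abs(p[...,0]-.6)<.08)&(abs(p[...,1]+.265)<.03)&(p[...,2]>.004)]; print(len(q),q[np.argsort(q[:,2])][:5].round(3).tolist())
E
```

```text
10.95 tcp [ 0.6015 -0.2662 -0.0106] rot [2.2208e+00 2.2205e+00 3.0000e-04] j [ 0.705  0.772 -0.55   1.71   0.528  0.81  -0.09 ] qv 0.002 F [-1.1 -0.5  5.3] g 0.0573 42.2
(array([ 0.599 , -0.2649]), 40) (array([ 0.5994, -0.2666]), 23)
tip -1 [[0.586, -0.243, 0.006], [0.583, -0.242, 0.007], [0.593, -0.244, 0.013], [0.6, -0.244, 0.02]]
tip 1 [[0.625, -0.257, 0.007], [0.62, -0.245, 0.008], [0.621, -0.252, 0.009], [0.625, -0.254, 0.012]]
934 [[0.632, -0.254, 0.022], [0.628, -0.254, 0.022], [0.639, -0.261, 0.023], [0.635, -0.257, 0.025], [0.628, -0.253, 0.026]]
```

{"name": "step_arm", "arguments": {
  "moves": [
    [0, 0, -40, 0, 0, 0, 50],
    [0, 0, -80, 0, 0, 0, 50],
    [15, 0, -120, 0, 0, 0, 50],
    [50, 0, -150, 0, 0, 0, 50],
    [98, 0, -155, 0, 0, 0, 50],
    [146, 0, -155, 0, 0, 0, 50],
    [194, 0, -155, 0, 0, 0, 50],
    [242, 2, -155, 0, 0, 0, 50]
  ]
}}

```text
clock: 11.85
tcp_pos: [0.6023, -0.0225, 0.1434]
orientation: [2.222, 2.221, -0.001]
contact_force: [0.2, 0.1, -0.6]
grip_width: 0.0578
gripper_force: 43.9
```

{"name": "step_arm", "arguments": {
  "moves": [
    [48, 4, 0, 0, 0, 0, 50],
    [96, 8, 0, 0, 0, 0, 50],
    [144, 11, 0, 0, 0, 0, 50],
    [192, 14, 0, 0, 0, 0, 50],
    [235, 16, 20, 0, 0, 0, 50],
    [262, 17, 45, 0, 0, 0, 50],
    [270, 17, 70, 0, 0, 0, 50],
    [270, 17, 80, 0, 0, 0, 50]
  ]
}}

```text
clock: 12.65
tcp_pos: [0.6176, 0.2476, 0.0606]
orientation: [-2.216, -2.224, 0.005]
contact_force: [-0.5, -0.8, -1.8]
grip_width: 0.0577
gripper_force: 43.8
```

{"name": "step_arm", "arguments": {
  "moves": [
    [0, 0, 0, 0, 0, 0, 50],
    [0, 0, 0, 0, 0, 0, 50],
    [0, 0, 0, 0, 0, 0, 50]
  ]
}}

```text
clock: 12.95
tcp_pos: [0.6213, 0.2451, 0.0649]
orientation: [2.223, 2.218, 0.003]
contact_force: [-0.3, -0.2, -0.7]
grip_width: 0.0572
gripper_force: 43.8
```

```bash
python3 - <<'E'
from h import *
ob(); p=grab("side")["xyz"]; z=r.get_obs()["tcp_pos"][2]+.0106; print("underside",z,ring(p,.618,.247,z+.054),ring(p,.618,.247,.0605))
for n in("top0.npy",): 
    p=np.load(n); q=p[(p[...,0]>.6)&(p[...,0]<.72)&(p[...,1]>-.12)&(p[...,1]<.15)]; print("scale z",np.nanpercentile(q[:,2],[50,90,99]))
E
```

```text
12.95 tcp [0.6213 0.2451 0.0649] rot [2.2227 2.2183 0.0029] j [-0.025  0.707 -0.651  1.653  0.505  0.954 -0.86 ] qv 0.004 F [-0.3 -0.2 -0.7] g 0.0572 43.8
underside 0.07552431558612507 (array([0.6194, 0.2464]), 109) (array([0.6182, 0.2478]), 64)
scale z [0.04322119 0.06584831 0.07190951]
```

{"name": "step_arm", "arguments": {
  "moves": [
    [1, -1, 5, 0, 0, 0, 50],
    [1, -1, 10, 0, 0, 0, 50],
    [1, -1, 14, 0, 0, 0, 50],
    [1, -1, 17, 0, 0, 0, 50],
    [1, -1, 19, 0, 0, 0, 50],
    [1, -1, 21, 0, 0, 0, 50],
    [1, -1, 21, 0, 0, 0, 50],
    [1, -1, 21, 0, 0, 0, 50]
  ]
}}

```text
clock: 13.8
tcp_pos: [0.6189, 0.2471, 0.0443]
orientation: [2.221, 2.221, -0.001]
contact_force: [-5.1, -3.6, 13.2]
grip_width: 0.0577
gripper_force: 45.2
```

{"name": "step_arm", "arguments": {
  "moves": [
    [0, 0, 0, 0, 0, 0, 85],
    [0, 0, 0, 0, 0, 0, 85],
    [0, 0, 0, 0, 0, 0, 85],
    [0, 0, -10, 0, 0, 0, 85],
    [0, 0, -40, 0, 0, 0, 85],
    [0, 0, -80, 0, 0, 0, 85],
    [0, 0, -110, 0, 0, 0, 85],
    [-20, -15, -110, 0, 0, 0, 85]
  ]
}}

```text
clock: 14.6
tcp_pos: [0.6071, 0.2321, 0.1586]
orientation: [2.218, 2.223, 0.018]
contact_force: [0.7, 0.9, -0.6]
grip_width: 0.0848
gripper_force: 0.0
```

```bash
python3 - <<'E'
from h import *
ob(); p=grab("side")["xyz"]; print(ring(p,.618,.247,.109)); q=p[np.hypot(p[...,0]-.618,p[...,1]-.2475)<.03]; q=q[q[:,2]<.14]; print(np.percentile(q[:,2],[90,97,99]))
E
```

```text
14.6 tcp [0.6071 0.2321 0.1586] rot [2.2175 2.2232 0.0177] j [ 0.041  0.578 -0.714  1.64   0.419  1.07  -0.79 ] qv 0.6466 F [ 0.7  0.9 -0.6] g 0.0848 0.0
(array([0.6162, 0.2482]), 88)
[0.10372427 0.10743923 0.10863699]
```

{"name": "step_arm", "arguments": {
  "moves": [
    [-38, -25, 0, 0, 0, 0, 85],
    [-76, -50, 0, 0, 0, 0, 85],
    [-114, -75, 0, 0, 0, 0, 85],
    [-152, -100, 0, 0, 0, 0, 85],
    [-190, -125, 0, 0, 0, 0, 85],
    [-229, -151, 20, 0, 0, 0, 85],
    [-229, -151, 50, 0, 0, 0, 85],
    [-229, -151, 70, 0, 0, 0, 85]
  ]
}}

```text
clock: 15.45
tcp_pos: [0.4518, -0.0044, 0.0815]
orientation: [2.225, 2.217, -0.003]
contact_force: [0.0, -0.0, 0.2]
grip_width: 0.0851
gripper_force: 0.0
```

{"name": "step_arm", "arguments": {
  "moves": [
    [0, 0, 0, 0, 0, 0, 85],
    [0, 0, 0, 0, 0, 0, 85],
    [0, 0, 0, 0, 0, 0, 85]
  ]
}}

```text
clock: 15.75
tcp_pos: [0.4541, -0.0014, 0.0836]
orientation: [2.22, 2.221, 0.002]
contact_force: [0.3, 0.5, -0.7]
grip_width: 0.0849
gripper_force: 0.0
```

```bash
python3 - <<'E'
from h import *
ob(); g=grab("side"); print(ring(g["xyz"],.4503,-.0006,.068))
cv2.imwrite("pics/c1.png",cv2.resize(g["image"][120:260,270:430,::-1],None,fx=3,fy=3,interpolation=cv2.INTER_CUBIC))
E
```

```text
15.75 tcp [ 0.4541 -0.0014  0.0836] rot [2.2197 2.2213 0.0024] j [ 0.477  0.383 -0.719  2.144  0.375  0.737 -0.487] qv 0.0061 F [ 0.3  0.5 -0.7] g 0.0849 0.0
(array([ 0.4502, -0.0008]), 57)
```

View pics/c1.png

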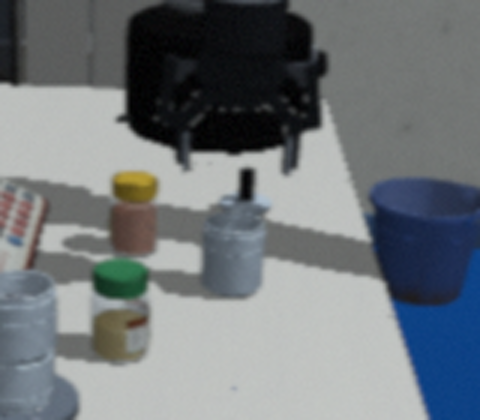

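Side view: the fingers, at about (183,165) and (290,165) in the crop, are centred over the coarse sieve at (233,250). Both jars are standing. I'll descend and grip.

{"name": "step_arm", "arguments": {
  "moves": [
    [-1, -1, 25, 0, 0, 0, 85],
    [-1, -1, 45, 0, 0, 0, 85],
    [-1, -1, 62, 0, 0, 0, 85],
    [-1, -1, 75, 0, 0, 0, 85],
    [-1, -1, 80, 0, 0, 0, 85],
    [-1, -1, 80, 0, 0, 0, 85],
    [-1, -1, 80, 0, 0, 0, 85],
    [-1, -1, 80, 0, 0, 0, 85]
  ]
}}

```text
clock: 16.6
tcp_pos: [0.4527, -0.0029, 0.0031]
orientation: [2.221, 2.221, 0.001]
contact_force: [0.1, -0.3, 0.5]
grip_width: 0.0853
gripper_force: 0.0
```

{"name": "step_arm", "arguments": {
  "moves": [
    [0, 0, 0, 0, 0, 0, 50],
    [0, 0, 0, 0, 0, 0, 50],
    [0, 0, 0, 0, 0, 0, 50],
    [0, 0, 0, 0, 0, 0, 50],
    [0, 0, 0, 0, 0, 0, 50],
    [0, 0, 0, 0, 0, 0, 50]
  ]
}}

```text
clock: 17.2
tcp_pos: [0.4524, -0.003, 0.003]
orientation: [2.221, 2.221, 0.0]
contact_force: [-1.4, -0.4, 6.2]
grip_width: 0.057
gripper_force: 41.3
```

```bash
python3 - <<'E'
from h import *
ob(); g=grab("side"); print(ring(g["xyz"],.4503,-.0006,.068))
E
```

```text
17.2 tcp [ 0.4524 -0.003   0.003 ] rot [2.2211e+00 2.2206e+00 4.0000e-04] j [ 0.369  0.52  -0.601  2.193  0.545  0.575 -0.638] qv 0.0022 F [-1.4 -0.4  6.2] g 0.057 41.3
(array([ 0.4498, -0.0008]), 63)
```

{"name": "step_arm", "arguments": {
  "moves": [
    [0, 0, -40, 0, 0, 0, 50],
    [0, 0, -85, 0, 0, 0, 50],
    [5, 3, -130, 0, 0, 0, 50],
    [35, 23, -155, 0, 0, 0, 50],
    [75, 50, -160, 0, 0, 0, 50],
    [115, 77, -160, 0, 0, 0, 50],
    [155, 103, -160, 0, 0, 0, 50],
    [195, 130, -155, 0, 0, 0, 50]
  ]
}}

```text
clock: 18.05
tcp_pos: [0.583, 0.1933, 0.1576]
orientation: [2.222, 2.22, 0.0]
contact_force: [0.7, -0.1, -1.9]
grip_width: 0.0574
gripper_force: 44.7
```

{"name": "step_arm", "arguments": {
  "moves": [
    [30, 20, 0, 0, 0, 0, 50],
    [54, 36, 5, 0, 0, 0, 50],
    [54, 36, 15, 0, 0, 0, 50],
    [54, 36, 30, 0, 0, 0, 50],
    [54, 36, 30, 0, 0, 0, 50],
    [54, 36, 30, 0, 0, 0, 50],
    [54, 36, 30, 0, 0, 0, 50],
    [54, 36, 30, 0, 0, 0, 50]
  ]
}}

```text
clock: 18.85
tcp_pos: [0.6184, 0.2456, 0.1282]
orientation: [2.222, 2.22, 0.001]
contact_force: [0.7, -0.3, -2.9]
grip_width: 0.0572
gripper_force: 44.5
```

```bash
python3 - <<'E'
from h import *
ob(); p=grab("side")["xyz"]; z=r.get_obs()["tcp_pos"][2]-.003; print("underside",z,ring(p,.618,.247,z+.068),ring(p,.618,.247,.109))
E
```

```text
18.85 tcp [0.6184 0.2456 0.1282] rot [2.2218e+00 2.2201e+00 1.4000e-03] j [ 0.015  0.643 -0.714  1.616  0.468  1.059 -0.834] qv 0.0047 F [ 0.7 -0.3 -2.9] g 0.0572 44.5
underside 0.12517627581038157 (array([0.6168, 0.248 ]), 105) (array([0.6165, 0.2481]), 76)
```

{"name": "step_arm", "arguments": {
  "moves": [
    [0, 0, 5, 0, 0, 0, 50],
    [0, 0, 10, 0, 0, 0, 50],
    [0, 0, 14, 0, 0, 0, 50],
    [0, 0, 17, 0, 0, 0, 50],
    [0, 0, 20, 0, 0, 0, 50],
    [0, 0, 22, 0, 0, 0, 50],
    [0, 0, 22, 0, 0, 0, 50],
    [0, 0, 22, 0, 0, 0, 50]
  ]
}}

```text
clock: 19.7
tcp_pos: [0.618, 0.2463, 0.1065]
orientation: [2.221, 2.221, 0.0]
contact_force: [-3.3, -1.4, 5.9]
grip_width: 0.0571
gripper_force: 45.2
```

{"name": "step_arm", "arguments": {
  "moves": [
    [0, 0, 0, 0, 0, 0, 85],
    [0, 0, 0, 0, 0, 0, 85],
    [0, 0, 0, 0, 0, 0, 85],
    [0, 0, -10, 0, 0, 0, 85],
    [0, 0, -40, 0, 0, 0, 85],
    [0, 0, -80, 0, 0, 0, 85],
    [-10, -5, -100, 0, 0, 0, 85],
    [-50, -20, -100, 0, 0, 0, 85]
  ]
}}

```text
clock: 20.5
tcp_pos: [0.5995, 0.2022, 0.2105]
orientation: [2.214, 2.228, 0.016]
contact_force: [0.2, -0.0, -0.4]
grip_width: 0.0852
gripper_force: 0.0
```

```bash
python3 - <<'E'
from h import *
ob(); p=grab("side")["xyz"]; print(ring(p,.618,.247,.1715)); q=p[np.hypot(p[...,0]-.618,p[...,1]-.2475)<.03]; q=q[q[:,2]<.2]; print(np.percentile(q[:,2],[90,97,99]))
E
```

```text
20.5 tcp [0.5995 0.2022 0.2105] rot [2.2145 2.2281 0.0157] j [ 0.129  0.511 -0.769  1.629  0.38   1.148 -0.725] qv 0.82 F [ 0.2 -0.  -0.4] g 0.0852 0.0
(array([0.6158, 0.2488]), 96)
[0.16409551 0.16934966 0.17089707]
```

{"name": "step_arm", "arguments": {
  "moves": [
    [-44, -18, 0, 0, 0, 0, 85],
    [-88, -36, 0, 0, 0, 0, 85],
    [-132, -53, 0, 0, 0, 0, 85],
    [-176, -70, 10, 0, 0, 0, 85],
    [-220, -88, 20, 0, 0, 0, 85],
    [-264, -106, 30, 0, 0, 0, 85],
    [-308, -123, 40, 0, 0, 0, 85],
    [-352, -140, 60, 0, 0, 0, 85]
  ]
}}

```text
clock: 21.35
tcp_pos: [0.4586, -0.157, 0.1471]
orientation: [2.22, 2.218, 0.001]
contact_force: [1.2, 0.2, -0.4]
grip_width: 0.0852
gripper_force: 0.0
```

{"name": "step_arm", "arguments": {
  "moves": [
    [-40, -16, 20, 0, 0, 0, 85],
    [-58, -24, 50, 0, 0, 0, 85],
    [-58, -24, 75, 0, 0, 0, 60],
    [-58, -24, 80, 0, 0, 0, 60],
    [-58, -24, 80, 0, 0, 0, 60],
    [-58, -24, 80, 0, 0, 0, 60]
  ]
}}

```text
clock: 21.95
tcp_pos: [0.4358, -0.2124, 0.0672]
orientation: [2.219, 2.222, 0.001]
contact_force: [0.2, 0.3, 0.3]
grip_width: 0.0603
gripper_force: 0.0
```

```bash
python3 - <<'E'
from h import *
ob(); g=grab("side"); f=grab("top")
a=f["image"][180:290,350:500]; b=g["image"][110:220,270:420]
cv2.imwrite("pics/v1.png",cv2.resize(np.hstack([a,b])[:,:,::-1],None,fx=2.6,fy=2.6,interpolation=cv2.INTER_CUBIC))
E
```

```text
21.95 tcp [ 0.4358 -0.2124  0.0672] rot [2.2186e+00 2.2218e+00 1.5000e-03] j [ 0.851  0.44  -0.635  2.091  0.391  0.725 -0.035] qv 0.0097 F [0.2 0.3 0.3] g 0.0603 0.0
```

View pics/v1.png

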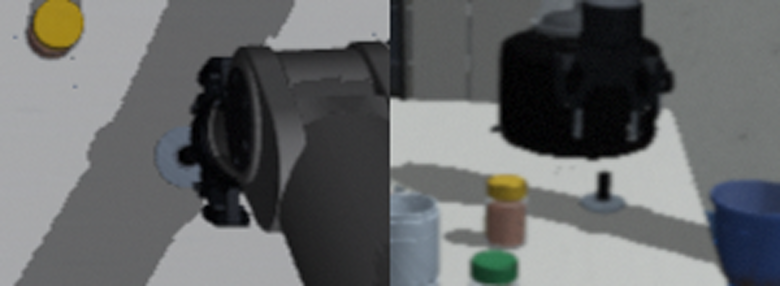

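Side view: the knob at (604,185) in the crop sits midway between the tips at (577,125) and (633,125). The coarse sieve's rim reads 0.171 m, so it's home. I'll descend onto the knob.

{"name": "step_arm", "arguments": {
  "moves": [
    [-2, -1, 20, 0, 0, 0, 60],
    [-2, -1, 40, 0, 0, 0, 60],
    [-2, -1, 55, 0, 0, 0, 60],
    [-2, -1, 67, 0, 0, 0, 60],
    [-2, -1, 73, 0, 0, 0, 60],
    [-2, -1, 73, 0, 0, 0, 60],
    [-2, -1, 73, 0, 0, 0, 60],
    [-2, -1, 73, 0, 0, 0, 60]
  ]
}}

```text
clock: 22.85
tcp_pos: [0.434, -0.215, -0.0065]
orientation: [2.221, 2.221, 0.001]
contact_force: [-0.3, 0.6, -0.5]
grip_width: 0.0598
gripper_force: 0.0
```

{"name": "step_arm", "arguments": {
  "moves": [
    [0, 0, 0, 0, 0, 0, 10],
    [0, 0, 0, 0, 0, 0, 10],
    [0, 0, 0, 0, 0, 0, 10],
    [0, 0, 0, 0, 0, 0, 10],
    [0, 0, 0, 0, 0, 0, 10],
    [0, 0, 0, 0, 0, 0, 10],
    [0, 0, 0, 0, 0, 0, 10],
    [0, 0, 0, 0, 0, 0, 10]
  ]
}}

```text
clock: 23.65
tcp_pos: [0.4336, -0.215, -0.0069]
orientation: [2.221, 2.221, -0.0]
contact_force: [-1.7, -1.1, 6.0]
grip_width: 0.0167
gripper_force: 38.9
```

```bash
cat >> h.py <<'E'
def disc(f,x,y,z):
    p=f["xyz"]; q=p[(np.hypot(p[...,0]-x,p[...,1]-y)<.034)&(abs(p[...,2]-z)<.0035)]; a=np.percentile(q,[1,99],axis=0); return a.mean(0).round(4),np.ptp(a,axis=0).round(3),len(q)
E
python3 - <<'E'
from h import *
ob(); g=grab("side"); print(disc(g,.4305,-.211,.0115))
cv2.imwrite("pics/v2.png",cv2.resize(g["image"][110:220,270:420,::-1],None,fx=4,fy=4,interpolation=cv2.INTER_CUBIC))
E
```

```text
23.65 tcp [ 0.4336 -0.215  -0.0069] rot [ 2.2213e+00  2.2210e+00 -2.0000e-04] j [ 0.771  0.562 -0.538  2.128  0.521  0.581 -0.145] qv 0.0039 F [-1.7 -1.1  6. ] g 0.0167 38.9
(array([ 0.4305, -0.2074,  0.0112]), array([0.053, 0.048, 0.006]), 68)
```

View pics/v2.png

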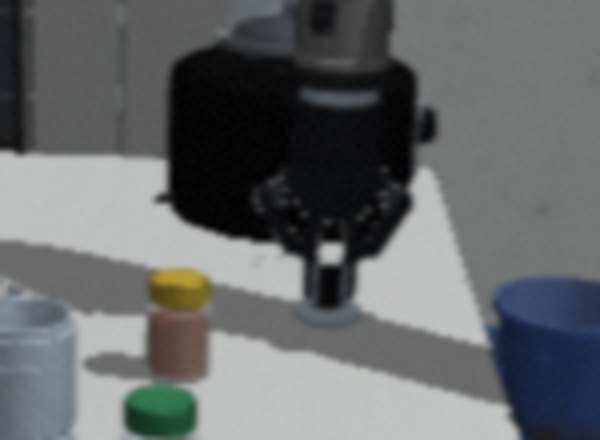

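Side view: both pads hold the knob upright at (332,285) in the crop, and the disc is flat. I'll lift it to the stack.

{"name": "step_arm", "arguments": {
  "moves": [
    [0, 0, -40, 0, 0, 0, 10],
    [0, 0, -85, 0, 0, 0, 10],
    [10, 4, -130, 0, 0, 0, 10],
    [40, 16, -165, 0, 0, 0, 10],
    [80, 32, -190, 0, 0, 0, 10],
    [124, 50, -205, 0, 0, 0, 10],
    [168, 67, -210, 0, 0, 0, 10],
    [212, 85, -210, 0, 0, 0, 10]
  ]
}}

```text
clock: 24.5
tcp_pos: [0.5192, -0.0014, 0.2039]
orientation: [2.221, 2.219, 0.001]
contact_force: [0.3, 0.3, -1.1]
grip_width: 0.0171
gripper_force: 39.3
```

{"name": "step_arm", "arguments": {
  "moves": [
    [44, 18, 0, 0, 0, 0, 10],
    [88, 35, 0, 0, 0, 0, 10],
    [132, 53, 0, 0, 0, 0, 10],
    [176, 70, 0, 0, 0, 0, 10],
    [215, 86, 0, 0, 0, 0, 10],
    [240, 96, 5, 0, 0, 0, 10],
    [249, 99, 15, 0, 0, 0, 10],
    [249, 99, 23, 0, 0, 0, 10]
  ]
}}

```text
clock: 25.3
tcp_pos: [0.6166, 0.2472, 0.1783]
orientation: [-2.218, -2.223, 0.002]
contact_force: [-0.3, -0.4, -1.2]
grip_width: 0.0166
gripper_force: 39.3
```

{"name": "step_arm", "arguments": {
  "moves": [
    [0, 0, 0, 0, 0, 0, 10],
    [0, 0, 0, 0, 0, 0, 10],
    [0, 0, 0, 0, 0, 0, 10],
    [0, 0, 0, 0, 0, 0, 10]
  ]
}}

```text
clock: 25.7
tcp_pos: [0.6179, 0.2451, 0.1806]
orientation: [2.222, 2.219, 0.001]
contact_force: [-0.1, 0.6, -1.4]
grip_width: 0.0169
gripper_force: 39.3
```

```bash
python3 - <<'E'
from h import *
ob(); g=grab("side"); z=r.get_obs()["tcp_pos"][2]+.0069; print("underside",z,disc(g,.616,.248,z+.0115),ring(g["xyz"],.616,.248,.1715))
cv2.imwrite("pics/v3.png",cv2.resize(g["image"][120:290,210:350,::-1],None,fx=3.4,fy=3.4,interpolation=cv2.INTER_CUBIC))
E
```

```text
25.7 tcp [0.6179 0.2451 0.1806] rot [2.2224e+00 2.2193e+00 1.0000e-03] j [ 0.047  0.6   -0.765  1.571  0.443  1.15  -0.815] qv 0.0074 F [-0.1  0.6 -1.4] g 0.0169 39.3
underside 0.18741063961905918 (array([0.6153, 0.2507, 0.1986]), array([0.054, 0.048, 0.006]), 169) (array([0.616 , 0.2487]), 92)
```

View pics/v3.png

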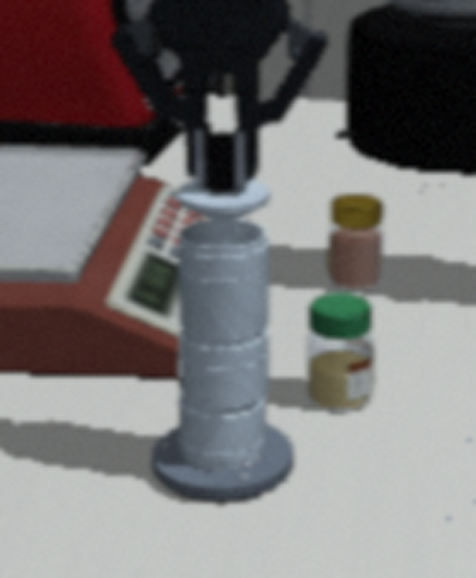

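Side view: the stack is straight and upright, and the level cover is centred over its rim at (223,230) in the crop. I'll lower it.

{"name": "step_arm", "arguments": {
  "moves": [
    [1, 0, 5, 0, 0, 0, 10],
    [1, 0, 10, 0, 0, 0, 10],
    [1, 0, 14, 0, 0, 0, 10],
    [1, 0, 17, 0, 0, 0, 10],
    [1, 0, 20, 0, 0, 0, 10],
    [1, 0, 22, 0, 0, 0, 10],
    [1, 0, 22, 0, 0, 0, 10],
    [1, 0, 22, 0, 0, 0, 10]
  ]
}}

```text
clock: 26.55
tcp_pos: [0.6178, 0.2476, 0.1592]
orientation: [2.221, 2.221, 0.002]
contact_force: [-1.4, -0.9, 6.4]
grip_width: 0.0167
gripper_force: 40.2
```

```bash
python3 - <<'E'
from h import *
ob(); g=grab("side"); print(disc(g,.616,.248,.1775))
E
```

```text
26.55 tcp [0.6178 0.2476 0.1592] rot [2.2210e+00 2.2211e+00 1.7000e-03] j [ 0.037  0.621 -0.755  1.589  0.46   1.116 -0.83 ] qv 0.0016 F [-1.4 -0.9  6.4] g 0.0167 40.2
(array([0.615 , 0.2545, 0.1772]), array([0.054, 0.046, 0.006]), 167)
```

Seated at the expected height. I'll release and retreat straight up.

{"name": "step_arm", "arguments": {
  "moves": [
    [0, 0, 0, 0, 0, 0, 60],
    [0, 0, 0, 0, 0, 0, 60],
    [0, 0, 0, 0, 0, 0, 60],
    [0, 0, -20, 0, 0, 0, 60],
    [0, 0, -60, 0, 0, 0, 60],
    [0, 0, -100, 0, 0, 0, 60],
    [0, 0, -100, 0, 0, 0, 60],
    [0, 0, -100, 0, 0, 0, 60]
  ]
}}

```text
clock: 27.4
tcp_pos: [0.6179, 0.2474, 0.2589]
orientation: [2.221, 2.221, 0.003]
contact_force: [0.1, -0.4, -0.9]
grip_width: 0.0598
gripper_force: 0.0
```

```bash
python3 - <<'E'
from h import *
ob(); g=grab("side"); print(disc(g,.616,.248,.1775)); f=grab("top")
p=g["xyz"]; q=p[(np.hypot(p[...,0]-.616,p[...,1]-.25)<.015)&(p[...,2]<.24)]; print("knob top",np.percentile(q[:,2],98))
t=f["xyz"]
for n,x,y in(("a",.5483,-.0914),("b",.5469,.1374),("w",.405,.3588)):
    s=t[(np.hypot(t[...,0]-x,t[...,1]-y)<.045)&(t[...,2]>(.07 if n!="w" else .03))&(t[...,2]<.09)]; print(n,len(s),np.median(s,axis=0).round(4) if len(s) else '')
cv2.imwrite("pics/v4.png",cv2.resize(g["image"][120:290,210:420,::-1],None,fx=3.4,fy=3.4,interpolation=cv2.INTER_CUBIC))
E
```

```text
27.4 tcp [0.6179 0.2474 0.2589] rot [2.2208 2.2207 0.003 ] j [ 0.058  0.537 -0.793  1.483  0.391  1.283 -0.775] qv 0.0411 F [ 0.1 -0.4 -0.9] g 0.0598 0.0
(array([0.6144, 0.2526, 0.1776]), array([0.055, 0.052, 0.006]), 194)
knob top 0.21346465379474783
a 307 [ 0.5485 -0.0909  0.077 ]
b 0 
w 43 [0.405  0.3591 0.0337]
```

View pics/v4.png

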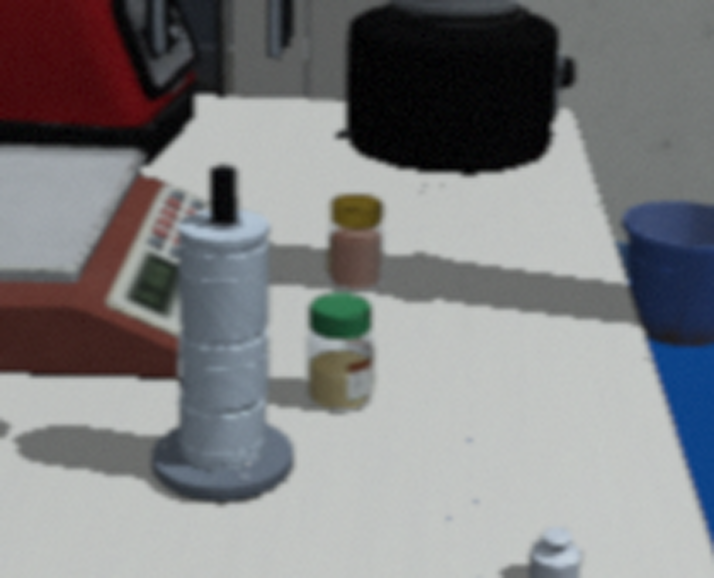

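The nest is complete. The cover is at (223,225) in the crop, the knob top reads 0.2135 m against 0.214 expected, and both jars and the weight are standing where they were.

```bash
python3 -c "
from bench import r; print(r.hand_in())"
```

```text
the job is handed in; nothing more can be done
None
```

The nest is built on the stand (pan, fine sieve, coarse sieve, cover), each at its seated height by camera and arm readings; the jars and weight still stand where they were, and the job was handed in at about 27 s, with no verdict returned.

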